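# Seat the two turned caps in the dished drilling jig

### The job

Two turned wooden caps, flat on top and rounded below, stand on the drilling jig. Slide each cap across the jig and seat it in the dish of its own size, the large cap in the large dish and the small cap in the small dish, so that both sit fully home and level with the flat side up, ready for drilling. Do not lift the caps off the jig or roll them over, and leave the wedge, the sanding block, the tape measure and the off-cut that lie on the jig where they are.

Things in the scene. Friction and masses are not known exactly. Their poses are not given: they have to be found in the camera images.
- jig_base: Drilling jig fixed to the bench: wooden base board 420 (x) x 620 (y) mm, origin at the centre of its underside. Two plywood plates and two side strips on it make one flat top, 400 x 600 mm, 36 mm above the bench. Each plate has one round dish sunk in it, on the robot's side, at x = -110, y = +125 or -125 mm in this frame; which is the large one varies.
- large_dish (a point): Centre of the mouth of the large dish, level with the jig's top, z up, axes parallel to the jig's. Bowl-shaped recess: mouth 108 mm in diameter, 9 mm deep, sloping wall (30 degrees at the bottom, 39 at the rim), flat floor 82 mm in diameter.
- small_dish (a point): Centre of the mouth of the small dish, level with the jig's top, z up, axes parallel to the jig's. Bowl-shaped recess: mouth 87 mm in diameter, 8 mm deep, sloping wall (30 degrees at the bottom, 39 at the rim), flat floor 64 mm in diameter.
- large_cap: Loose waxed wooden cap, 0.3 kg, 24 mm high: flat round top 116 mm across, upright rim over the top 10 mm, rounded flank narrowing to a flat foot 80 mm across. Origin at the foot's centre, z up. Pushed, it slides (friction 0.3) and tips into any dish its foot is pushed over; it may stay cocked until pushed on to the middle or pressed. Seated: foot on the dish floor, top 15 mm above the jig.
- small_cap: Loose turned wooden cap of the same shape and wood, 0.2 kg, 23 mm high: flat round top 94 mm across, upright rim over the top 10 mm, rounded flank, flat foot 62 mm across. Origin at the foot's centre, z up. Slides and tips into a dish like the large one. Seated: foot on the dish floor, top 15 mm above the jig.
- wedge_mid: Hardwood wedge, 40 x 120 x 30 mm high, lying loose on the jig between the two dishes, long axis its own y. Origin at the centre of its underside.
- sanding_block: Cork sanding block, 62 x 116 x 34 mm high, loose on the middle of the jig near its far edge, long axis its own y. Origin at the centre of its underside.
- tape_measure: Tape measure, 76 x 94 x 34 mm high, loose on a near corner of the jig. Origin at the underside; the case lies from -30 to 32 mm along its x and from -29 to 47 mm along its y, and the end of the tape sticks out beyond it along +y.
- offcut: Square wooden off-cut, 45 x 140 x 45 mm high, loose on the other near corner of the jig, long axis its own y. Origin at the centre of its underside.
Not all that is in view belongs to the job. What is shaped like the small_cap but orange is not meant.

How it is judged:
At the end, for the whole second after the job is handed in: Each cap rests in the dish of its own size: its foot centre within 6 mm of the dish's axis, its foot on the dish floor (9 mm below the jig's top for the large, 8 mm for the small, 3 mm above or 4 mm below allowed), flat top up and level within 0.07 rad, at rest (horizontal distance between large_cap and large_dish below 0.006 m and z of large_cap in the frame of large_dish between -0.013 and -0.006 m and angle between each of large_cap, small_cap's own z axis and vertical below 0.07 rad and linear speed of each of large_cap, small_cap below 0.01 m/s and horizontal distance between small_cap and small_dish below 0.006 m and z of small_cap in the frame of small_dish between -0.012 and -0.005 m); the robot touches nothing.
It fails at once if a cap is lifted or rolled over (its foot centre rises more than 30 mm above the jig's top) (height (world z) of any of large_cap, small_cap above 0.066 m).
It fails at once if the wedge, sanding block, tape measure or off-cut on the jig is shifted by more than 30 mm (distance of any of wedge_mid, sanding_block, tape_measure, offcut from where it was at the start of the episode above 0.03 m).
It also fails if it takes over 58 s, if anything falls off the work surface, if the arm or the gripper's body presses on something with over 40 N, if the wrist force passes 120 N, or if a joint passes its speed limit or range.

### The arm

A 6-joint arm with a two-finger parallel gripper is mounted at the origin on a cart in front of the work surface, level with it; the furniture and walls round the work are solid. World frame = base frame: x ahead of the robot, y to its left, z up, the work surface at z = 0. Lengths are in m, angles in rad, forces in N, time in s.
With the tool pointing down it reaches from about 0.35 to 0.975 m from the base axis. Payload 4.9 kg.
Tool frame: the origin (TCP) lies on the centre line of the jaws, within the pads' length; the fingertips stand manip.tip_reach ahead of it and the grasp point (between the pads) is the TCP (manip.tip_reach is the distance from the TCP to the fingertips, in m); z points along the fingers, y is the line along which they close (so a half turn about z gives the same grasp; the last joint's range is limited). The gripper opens to 85 mm and grips with 20 to 120 N. Pads are 22 mm wide; open, the fingers measure 114 mm over their backs; the gripper's body (76 mm by 85 mm) begins 54 mm behind the grasp point. The pads swing forward as they close: fully open they stand 13 mm farther back than shut.
Start: joints at [1.041, 0.053, 1.613, -0, 1.476, -0.119], TCP at [0.25, 0.573, 0.25] pointing down, gripper open.
Joint ranges: [-3.01, 3.01], [-1.01, 2.22], [0.06, 2.58], [-1.02, 4.17], [0.09, 2.62], [-3.14, 3.14]. Speed limits (rad/s): [2.57, 2.57, 3.14, 3.14, 3.14, 3.14].

### API

Orientations are given as a unit quaternion [w, x, y, z].
In Python, from plant import manip gives the robot as it stands. The module is installed in compiled form; this text tells all that it offers.
- The arm moves only by the tool move_arm, never from a script. Its argument "rows" is a list of rows, each a list of 7 numbers: the shift along the tool's x, y, z in cm, then the turn, a rotation vector about the tool's x, y, z in degrees, then the opening, from -1 (shut) to 1 (fully open). In form: [[tx, ty, tz, ax, ay, az, jaw], ...]. A call has 1 to 20 rows; each row shifts and turns the commanded pose from where the row before left it, along the tool's axes as they then stand; what a row does not reach is not made up. A row lasts 1/12 s, in which the tool goes at most 41.7 mm and 7.16 degrees, less where a joint would pass 70% of its speed; a pose out of reach is approached as far as the arm can. A call is refused whole if a number of a shift passes 4.17 or a number of a turn 7.16, either way. A call with a gripper value outside its range is refused whole. The fingers move at their own pace and stop on an object; the grip force is fixed at half the most. Time passes only in rows, so rows that do not move let the fingers close. It gives the time, the measured TCP pose, the force, the opening and the grip force at its end, in the units of the state.
- manip.state(): the state, without advancing time (a new reading comes with each control period).
- manip.grab_frame(name): name is "side" or "top" or "wrist"; returns a dict with "img" (480x640x3 uint8, blue, green, red), "mtx" (3x3 intrinsics, pixels), "R" (3x3) and "t" (3): a world point X has camera coordinates R X + t. Camera axes: x right, y down, z forward; pixel columns grow to the right and rows downward; lengths in m; the calibration is good to about 2 mm. A picture is of the moment at which its call begins. There is no depth.
- manip.job_done(): hands the job in; it is judged then, once.
The state is a dict: "time": time; "joint_pos": joint angles; "joint_vel": joint speeds; "joint_efforts": joint torques, N m; "tool_pos": TCP position; "tool_rot": TCP orientation; "contact_force": force on the tool from outside, world axes, zero at the start; "ft_torque": the same for the moment, N m; "gripper_width": opening from 0.0 (shut) to 1.0 (fully open); "grasp_force": force on a finger pad.
Only numpy, scipy, OpenCV 4.12 (cv2) and the standard library are available. Lean on these libraries where they do the work, as an engineer would, in place of code of your own. Each camera call takes 0.05 s, during which the arm holds its last target. There are 200 camera calls.

## Working session

There is one attempt and no reset: what is moved stays moved. The work goes in short steps, Python scripts to look and compute and a tool call to move; the robot and the scene stay as the last step left them, time stands still between calls to the robot, and variables do not carry over. Pictures are saved under pics/ and viewed, at most 10 in all, crops included, and the job is handed in when it is done.

Besides the shell and the picture viewer there is one more tool, called in YAML: its name, and indented under it one key for each argument. move_arm: Moves the arm, as the interface text tells. Its arguments: {"type":"object","properties":{"rows":{"type":"array","items":{"type":"array","items":{"type":"number"}}}},"required":["rows"]}

```bash
mkdir -p pics; cat > h.py <<'E'
import numpy as np, cv2
from plant import manip
def grab(n):
    f=manip.grab_frame(n); return {k:np.array(v) for k,v in f.items()}
def ray(f,u,v,z):
    d=f["R"].T@np.linalg.solve(f["mtx"],[u,v,1.]); c=-f["R"].T@f["t"]
    return c+d*(z-c[2])/d[2]
def proj(f,X):
    p=f["mtx"]@(f["R"]@np.array(X)+f["t"]); return p[:2]/p[2]
E
python3 - <<'E'
from h import *
s=manip.state(); print(s, manip.tip_reach)
for n in("top","side"):
    f=grab(n); cv2.imwrite(f"pics/{n}0.png",f["img"]); np.savez(f"{n}0.npz",**f)
    print(n,-f["R"].T@f["t"],f["R"][2])
E
```

```text
{'time': 0.0, 'joint_pos': array([ 1.04099128e+00,  5.33417578e-02,  1.61431209e+00, -1.37548753e-05,
        1.47600272e+00, -1.18988485e-01]), 'joint_vel': array([-0.0018876 , -0.00148806,  0.00093786,  0.00021662,  0.00369569,
       -0.0009357 ]), 'joint_efforts': array([ 2.46590374e-03, -3.93664169e+01, -3.70183182e+01,  1.12190696e-04,
        7.01955709e-03,  2.26301222e-05]), 'tool_pos': array([0.24929332, 0.57248318, 0.24906154]), 'tool_rot': array([-3.22434256e-04,  2.03966124e-01,  9.78977403e-01, -9.80315810e-04]), 'contact_force': array([-0.03565287,  0.23505475,  0.35973593]), 'ft_torque': array([-0.00572959, -0.00444708,  0.04327113]), 'grasp_force': 0.0, 'gripper_width': 0.9974063018876922} 0.019
top [ 0.35003169 -0.06648362  1.48398887] [ 0.15359375  0.002815   -0.98813007]
side [0.62217242 1.11963372 1.02030574] [-0.05235928 -0.77027617 -0.63555733]
```

View pics/top0.png

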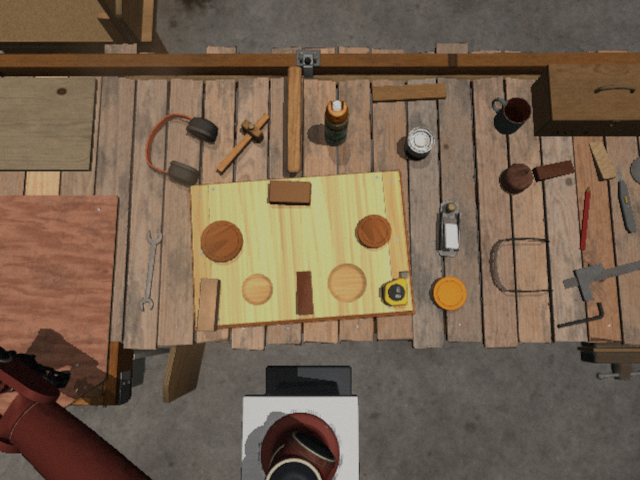

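View pics/side0.png

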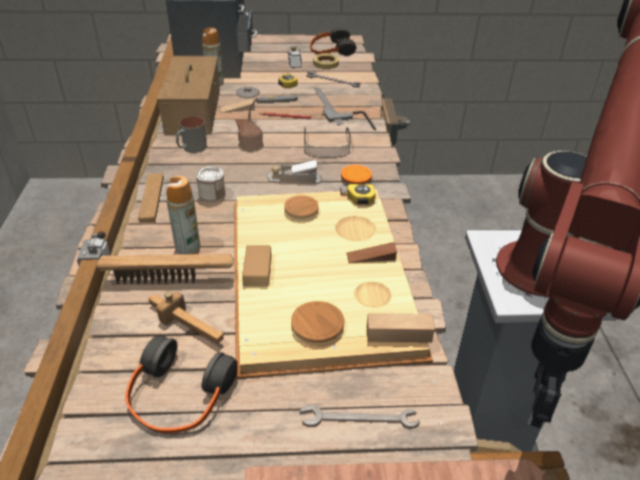

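The top view has the large cap at about (222,241) and the small cap at (374,231). The small dish is at (257,289), the large dish at (347,282), the wedge at (304,293) and the sanding block at (290,192). The off-cut is at (207,304), the tape at (396,292), and the orange decoy is off the jig. In the side view the large cap is at (318,321), the small cap at (301,207), the large dish at (355,228) and the small dish at (373,294). Each cap has to cross over to the opposite side.

```bash
cat > meas.py <<'E'
from h import *
SEED={"top":dict(L=(222,241),S=(374,231),LD=(347,282),SD=(257,289)),"side":dict(L=(318,321),S=(301,207),LD=(355,228),SD=(373,294))}
def blob(f,seed,lo=None,r=None):
    img=cv2.GaussianBlur(f["img"],(3,3),0); lab=cv2.cvtColor(img,cv2.COLOR_BGR2LAB).astype(float)
    u,v=seed; p=np.median(lab[v-5:v+6,u-5:u+6].reshape(-1,3),0)
    return lab,p
if __name__=="__main__":
    for n in SEED:
        f={k:v for k,v in np.load(n+"0.npz").items()}
        for k,s in SEED[n].items():
            lab,p=blob(f,s); print(n,k,p)
        lab,_=blob(f,(100,100))
        J=[(300,250),(330,220),(270,235)] if n=="top" else [(300,270),(340,280),(320,240)]
        print("jig",[lab[v,u].tolist() for u,v in J])
        crops=[]
        x0,y0,x1,y1=(185,160,420,335) if n=="top" else (225,180,445,375)
        c=cv2.resize(f["img"][y0:y1,x0:x1],None,fx=3.3,fy=3.0,interpolation=cv2.INTER_CUBIC)
        # lab distance to jig
        print(c.shape)
        if n=="top": cv2.imwrite("pics/c_top.png",c)
E
python3 meas.py
```

```text
top L [102. 146. 159.]
top S [105. 148. 161.]
top LD [167. 135. 162.]
top SD [168. 134. 162.]
jig [[189.0, 122.0, 159.0], [178.0, 128.0, 160.0], [191.0, 121.0, 159.0]]
(525, 776, 3)
side L [152. 146. 163.]
side S [158. 144. 161.]
side LD [220. 131. 164.]
side SD [222. 130. 164.]
jig [[239.0, 123.0, 156.0], [242.0, 121.0, 155.0], [242.0, 121.0, 155.0]]
(585, 726, 3)
```

View pics/c_top.png

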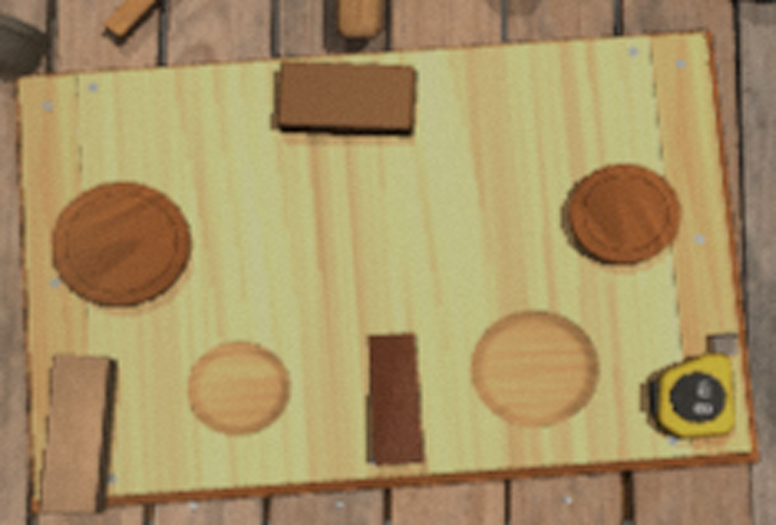

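```bash
cat > m2.py <<'E'
from h import *
from scipy.optimize import least_squares
def cap(f,seed,thr,rad):
    g=cv2.GaussianBlur(f["img"],(3,3),0); lab=cv2.cvtColor(g,cv2.COLOR_BGR2LAB)
    m=(lab[...,0]<thr).astype(np.uint8); 
    w=np.zeros_like(m); cv2.circle(w,seed,rad,1,-1); m&=w
    m=cv2.morphologyEx(m,cv2.MORPH_OPEN,np.ones((5,5),np.uint8))
    return big(m)
def dish(f,seed,rad,a0):
    g=cv2.GaussianBlur(f["img"],(5,5),0); lab=cv2.cvtColor(g,cv2.COLOR_BGR2LAB)
    m=((lab[...,1]>=a0)|(lab[...,0]<lab[seed[1],seed[0],0]+3)).astype(np.uint8)
    w=np.zeros_like(m); cv2.circle(w,seed,rad,1,-1); m&=w
    m=cv2.morphologyEx(m,cv2.MORPH_OPEN,cv2.getStructuringElement(2,(9,9)))
    return big(m)
def big(m):
    c=max(cv2.findContours(m,0,1)[0],key=cv2.contourArea); return cv2.convexHull(c)[:,0].astype(float)
def circ(f,c,z):
    P=np.array([ray(f,u,v,z)[:2] for u,v in c])
    s=least_squares(lambda q:np.hypot(P[:,0]-q[0],P[:,1]-q[1])-q[2],[*P.mean(0),.05],loss="soft_l1",f_scale=.002).x
    return s
def tri(fs,px):
    A=[];b=[]
    for f,p in zip(fs,px):
        d=f["R"].T@np.linalg.solve(f["mtx"],[*p,1.]);d/=np.linalg.norm(d);c=-f["R"].T@f["t"];M=np.eye(3)-np.outer(d,d);A.append(M);b.append(M@c)
    return np.linalg.lstsq(np.vstack(A),np.hstack(b),rcond=None)[0]
if __name__=="__main__":
    from meas import SEED
    F={n:dict(np.load(n+"0.npz")) for n in("top","side")}
    E={}
    for n,t,rc,rd,a0 in(("top",138,30,26,132),("side",190,34,27,128)):
        f=F[n]
        for k,s in SEED[n].items():
            c=cap(f,s,t,rc if k=="L" else rc-6) if len(k)==1 else dish(f,s,rd if k=="LD" else rd-4,a0)
            e=cv2.fitEllipse(c.astype(np.float32))[0]; E[n,k]=e
            print(n,k,np.round(e,1),circ(f,c,.058 if len(k)==1 else .036).round(4))
    for k in("L","S","LD","SD"): print(k,tri([F["top"],F["side"]],[E["top",k],E["side",k]]).round(4))
    f=F["top"];lab=cv2.cvtColor(f["img"],cv2.COLOR_BGR2LAB)
    # jig corners from the crop view (3.3x,3.0x, offset 185,160)
    for u,v in((20,78),(708,33),(752,452),(35,500)): print("corner",ray(f,185+u/3.3,160+v/3,.036).round(4))
    for nm,u,v,z in(("wedge",395,398,.066),("sand",345,97,.07),("tape",700,396,.07),("offc",80,432,.081)): print(nm,ray(f,185+u/3.3,160+v/3,z).round(3))
E
python3 m2.py
```

```text
top L [221.1 241.6] [0.5706 0.2179 0.059 ]
top S [372.7 231.5] [ 0.5983 -0.2029  0.0491]
top LD [347.1 282.2] [ 0.4595 -0.1314  0.0545]
top SD [258.6 294.5] [0.4329 0.1176 0.0383]
side L [317.5 325. ] [0.5729 0.2337 0.0655]
side S [301.  208.9] [ 0.6024 -0.1857  0.0564]
side LD [354.9 227.6] [ 0.46   -0.1294  0.0536]
side SD [376.6 294.1] [0.435  0.1218 0.0388]
L [0.573  0.2211 0.0417]
S [ 0.6012 -0.2042  0.0433]
LD [ 0.4596 -0.1317  0.0331]
SD [0.4278 0.1145 0.0273]
corner [0.735  0.3132 0.036 ]
corner [ 0.7786 -0.2849  0.036 ]
corner [ 0.3806 -0.3124  0.036 ]
corner [0.3373 0.2855 0.036 ]
wedge [ 0.429 -0.015  0.066]
sand [0.707 0.029 0.07 ]
tape [ 0.43  -0.265  0.07 ]
offc [0.398 0.24  0.081]
```

move_arm:
  rows:
    - [0,0,0,0,0,7,0.18]
    - [0,0,0,0,0,7,0.18]
    - [0,0,0,0,0,7,0.18]
    - [0,0,0,0,0,7,0.18]
    - [0,0,0,0,0,7,0.18]
    - [0,0,0,0,0,7,0.18]
    - [0,0,0,0,0,7,0.18]
    - [0,0,0,0,0,7,0.18]
    - [0,0,0,0,0,7,0.18]
    - [0,0,0,0,0,3.5,0.18]
    - [-2.7,3.2,0,0,0,0,0.18]
    - [-2.7,3.2,0,0,0,0,0.18]
    - [-2.7,3.2,0,0,0,0,0.18]
    - [-2.7,3.2,0,0,0,0,0.18]
    - [-2.7,3.2,0,0,0,0,0.18]
    - [-2.7,3.2,0,0,0,0,0.18]
    - [-2.7,3.2,0,0,0,0,0.18]
    - [-2.7,3.2,0,0,0,0,0.18]
    - [-2.7,3.2,0,0,0,0,0.18]
    - [-2.7,3.2,0,0,0,0,0.18]

```text
time: 1.77
tool_pos: [0.5689, 0.3023, 0.2498]
tool_rot: [-0.0, 0.707, 0.707, -0.0]
contact_force: [0.8, 0.2, 0.4]
gripper_width: 0.585
grasp_force: 0.0
```

```bash
cat > st.py <<'E'
from h import *
s=manip.state(); q=s["tool_rot"]; print("t",round(s["time"],2),"p",s["tool_pos"].round(4),"yawx",round(np.degrees(2*np.arctan2(q[2],q[1])),2),"w",round(s["gripper_width"],3),"F",s["contact_force"].round(2),"q",s["joint_pos"].round(2))
E
python3 st.py; python3 - <<'E'
from h import *
f=grab("wrist"); np.savez("w1.npz",**f); cv2.imwrite("pics/w1.png",f["img"]); print(-f["R"].T@f["t"])
E
```

```text
t 1.77 p [0.5689 0.3023 0.2498] yawx 89.95 w 0.585 F [0.84 0.2  0.44] q [0.37 0.1  1.57 0.   1.48 0.37]
[0.56821357 0.38135237 0.37209617]
```

View pics/w1.png

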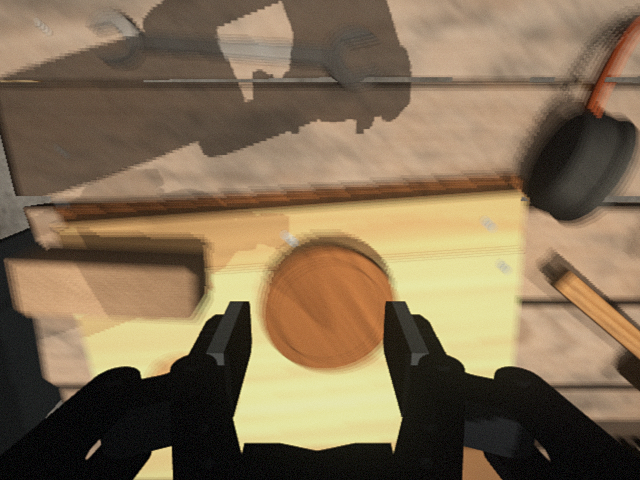

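The wrist view shows the large cap at about (328,308), clear of the fingers, with the off-cut at (110,290).

```bash
python3 - <<'E'
from h import *
from m2 import circ
f=grab("wrist")
hsv=cv2.cvtColor(f["img"],cv2.COLOR_BGR2LAB); print(hsv[300,328],hsv[390,328],hsv[320,240])
m=((hsv[...,1]>=143)&(hsv[...,0]>70)).astype(np.uint8); w=np.zeros_like(m); cv2.circle(w,(328,300),85,1,-1); m&=w
m=cv2.morphologyEx(m,cv2.MORPH_OPEN,np.ones((7,7),np.uint8))
c=max(cv2.findContours(m,0,1)[0],key=cv2.contourArea); c=cv2.convexHull(c)[:,0].astype(float)
print(c.min(0),c.max(0),circ(f,c,.06),circ(f,c,.054))
E
python3 st.py
```

```text
[139 150 167] [230 120 155] [ 17 128 133]
[249. 237.] [384. 360.] [0.57316102 0.2228488  0.05683024] [0.57315867 0.21988866 0.05792457]
t 1.87 p [0.5713 0.2998 0.2494] yawx 89.59 w 0.588 F [-0.69  1.21  0.11] q [ 0.37  0.1   1.56 -0.    1.48  0.38]
```

move_arm:
  rows:
    - [0,0.2,4,0,0,0.4,0.18]
    - [0,0,4,0,0,0,0.18]
    - [0,0,4,0,0,0,0.18]
    - [0,0,3,0,0,0,0.18]
    - [0,0,2,0,0,0,0.18]
    - [0,0,1.5,0,0,0,0.18]
    - [0,0,0.4,0,0,0,0.18]
    - [0,0,0,0,0,0,0.18]
    - [-0.5,0,0,0,0,0,0.18]
    - [-0.5,0,0,0,0,0,0.18]
    - [-0.5,0,0,0,0,0,0.18]
    - [-0.5,0,0,0,0,0,0.18]
    - [-0.5,0,0,0,0,0,0.18]
    - [-0.5,0,0,0,0,0,0.18]
    - [-0.5,0,0,0,0,0,0.18]
    - [-0.5,0,0,0,0,0,0.18]
    - [-0.5,0,0,0,0,0,0.18]
    - [-0.5,0,0,0,0,0,0.18]
    - [0,0,0,0,0,0,0.18]

```text
time: 3.45
tool_pos: [0.5693, 0.2529, 0.061]
tool_rot: [0.0, 0.71, 0.704, -0.001]
contact_force: [-1.0, -0.2, -0.7]
gripper_width: 0.591
grasp_force: 0.0
```

```bash
python3 st.py; cat > capm.py <<'E'
from h import *
from m2 import circ
def look(cx,cy,z=.058,R=.058,save=None,grow=1.15):
    f=grab("top"); u,v=proj(f,[cx,cy,z]); r=np.hypot(*(proj(f,[cx+R,cy,z])-[u,v]))*grow
    lab=cv2.cvtColor(cv2.GaussianBlur(f["img"],(3,3),0),cv2.COLOR_BGR2LAB)
    m=((lab[...,1]>=141)&(lab[...,0]>60)).astype(np.uint8); w=np.zeros_like(m); cv2.circle(w,(int(round(u)),int(round(v))),int(r),1,-1); m&=w
    c=max(cv2.findContours(m,0,1)[0],key=cv2.contourArea); c=cv2.convexHull(c)[:,0].astype(float)
    print("cap",circ(f,c,z).round(4),"px",cv2.contourArea(c.astype(np.float32)))
    if save:
        x,y=int(u)-70,int(v)-60; cv2.imwrite(save,cv2.resize(f["img"][max(y,0):y+120,x:x+140],None,fx=4,fy=4,interpolation=2))
if __name__=="__main__":
    import sys; a=sys.argv; look(float(a[1]),float(a[2]),float(a[3]),float(a[4]),a[5] if len(a)>5 else None)
E
python3 capm.py .573 .187 .058 .058 pics/a1.png
```

```text
t 3.45 p [0.5693 0.2529 0.061 ] yawx 89.52 w 0.591 F [-1.03 -0.2  -0.75] q [ 0.3   0.23  1.75 -0.    1.16  0.31]
cap [0.5683 0.188  0.0557] px 1178.0
```

View pics/a1.png

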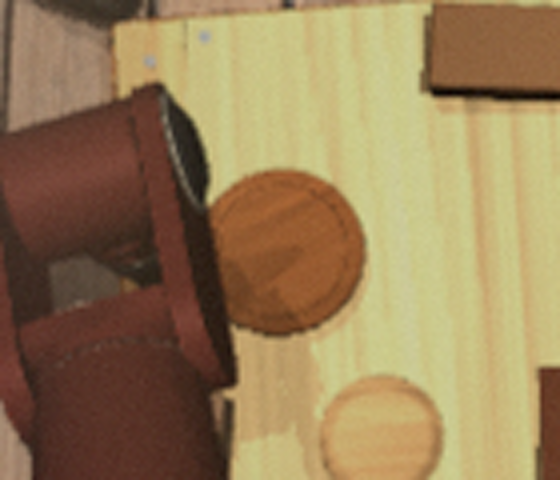

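The cap is tracking the fork well; its centre is about 65 mm ahead of the TCP. I'll carry on along the corridor.

move_arm:
  rows:
    - [-0.5,0.05,0,0,0,-0.2,0.18]
    - [-0.7,0.05,0,0,0,-0.2,0.18]
    - [-0.8,0.05,0,0,0,0,0.18]
    - [-0.8,0.05,0,0,0,0,0.18]
    - [-0.8,0.05,0,0,0,0,0.18]
    - [-0.8,0.05,0,0,0,0,0.18]
    - [-0.8,0.05,0,0,0,0,0.18]
    - [-0.8,0.05,0,0,0,0,0.18]
    - [-0.8,0.05,0,0,0,0,0.18]
    - [-0.8,0.05,0,0,0,0,0.18]
    - [-0.8,0.05,0,0,0,0,0.18]
    - [-0.8,0.05,0,0,0,0,0.18]
    - [-0.8,0.05,0,0,0,0,0.18]
    - [-0.8,0.05,0,0,0,0,0.18]
    - [-0.8,0.05,0,0,0,0,0.18]
    - [-0.8,0.05,0,0,0,0,0.18]
    - [-0.8,0,0,0,0,0,0.18]
    - [-0.8,0,0,0,0,0,0.18]
    - [-0.8,0,0,0,0,0,0.18]
    - [-0.5,0,0,0,0,0,0.18]

```text
time: 5.17
tool_pos: [0.5773, 0.1, 0.0613]
tool_rot: [0.0, 0.707, 0.707, -0.0]
contact_force: [0.4, 0.5, -0.2]
gripper_width: 0.587
grasp_force: 0.4
```

```bash
python3 st.py; python3 capm.py .577 .033 .058 .058
```

```text
t 5.17 p [0.5773 0.1    0.0613] yawx 89.94 w 0.587 F [ 0.39  0.51 -0.19] q [ 0.04  0.15  1.84 -0.    1.15  0.05]
cap [0.5762 0.0362 0.0555] px 956.5
```

move_arm:
  rows:
    - [-0.6,0,0,0,0,0,0.18]
    - [-0.8,0,0,0,0,0,0.18]
    - [-0.8,0,0,0,0,0,0.18]
    - [-0.8,0,0,0,0,0,0.18]
    - [-0.8,0,0,0,0,0,0.18]
    - [-0.8,0,0,0,0,0,0.18]
    - [-0.8,0,0,0,0,0,0.18]
    - [-0.8,0,0,0,0,0,0.18]
    - [-0.8,0,0,0,0,0,0.18]
    - [-0.8,0,0,0,0,0,0.18]
    - [-0.8,0,0,0,0,0,0.18]
    - [-0.8,0,0,0,0,0,0.18]
    - [-0.8,0,0,0,0,0,0.18]
    - [-0.8,0,0,0,0,0,0.18]
    - [-0.5,0,0,0,0,0,0.18]
    - [1,0,0,0,0,0,0.18]
    - [2,0,0,0,0,0,0.18]
    - [0,0,-2,0,0,0,0.18]
    - [0,0,-4,0,0,0,0.18]
    - [0,0,-4,0,0,0,0.18]

```text
time: 6.88
tool_pos: [0.5753, 0.0173, 0.1599]
tool_rot: [-0.002, 0.707, 0.707, -0.002]
contact_force: [1.7, -0.4, 0.6]
gripper_width: 0.594
grasp_force: 0.0
```

```bash
python3 st.py; python3 capm.py .577 -.08 .058 .058
```

```text
t 6.88 p [0.5753 0.0173 0.1599] yawx 90.02 w 0.594 F [ 1.74 -0.38  0.64] q [-0.1   0.01  1.81 -0.    1.33 -0.1 ]
cap [ 0.5762 -0.0794  0.0564] px 1250.5
```

move_arm:
  rows:
    - [-2.2,2.2,0,0,0,0,0.18]
    - [-2.2,2.2,0,0,0,0,0.18]
    - [-2.2,2.4,0,0,0,0,0.18]
    - [0,0,0,0,0,7,0.18]
    - [0,0,0,0,0,7,0.18]
    - [0,0,0,0,0,7,0.18]
    - [0,0,0,0,0,7,0.18]
    - [0,0,0,0,0,7,0.18]
    - [0,0,0,0,0,7,0.18]
    - [0,0,0,0,0,7,0.18]
    - [0,0,0,0,0,7,0.18]
    - [0,0,0,0,0,7,0.18]
    - [0,0,0,0,0,3,0.18]
    - [0,0,3.5,0,0,0,0.18]
    - [0,0,3.5,0,0,0,0.18]
    - [0,0,2,0,0,0,0.18]
    - [0,0,0.7,0,0,0,0.18]
    - [0,0,0,0,0,0,0.18]
    - [0,0,0,0,0,0,0.18]

```text
time: 8.52
tool_pos: [0.6458, -0.0497, 0.065]
tool_rot: [0.0, 0.978, 0.208, 0.0]
contact_force: [-0.3, -0.5, 1.3]
gripper_width: 0.59
grasp_force: 0.0
```

```bash
python3 st.py; cat > plan.py <<'E'
# tool-frame shift (cm) that brings the fork's cradled centre (off m along tool -x) to a world xy point
import sys; from h import *
s=manip.state(); q=s["tool_rot"]; y=2*np.arctan2(q[2],q[1]); X=np.array([np.cos(y),np.sin(y)]); Y=np.array([X[1],-X[0]])
off=float(sys.argv[1])
for i in range(2,len(sys.argv),2):
    d=np.array(list(map(float,sys.argv[i:i+2])))-(s["tool_pos"][:2]-off*X); print("tx,ty cm",round(100*d@X,2),round(100*d@Y,2))
E
python3 plan.py .064 .5762 -.0794 .4585 -.132
```

```text
t 8.52 p [ 0.6458 -0.0497  0.065 ] yawx 23.99 w 0.59 F [-0.29 -0.54  1.29] q [-0.19  0.28  1.69 -0.    1.18  0.96]
tx,ty cm -1.16 -0.11
tx,ty cm -14.06 -0.09
```

move_arm:
  rows:
    - [-0.5,0,0.4,0,0,0,0.18]
    - [-0.5,0,0,0,0,0,0.18]
    - [-0.6,0,0,0,0,0,0.18]
    - [-0.7,0,0,0,0,0,0.18]
    - [-0.7,0,0,0,0,0,0.18]
    - [-0.7,0,0,0,0,0,0.18]
    - [-0.7,0,0,0,0,0,0.18]
    - [-0.7,0,0,0,0,0,0.18]
    - [-0.7,0,0,0,0,0,0.18]
    - [-0.7,0,0,0,0,0,0.18]
    - [-0.7,0,0,0,0,0,0.18]
    - [-0.7,0,0,0,0,0,0.18]
    - [-0.6,0,0,0,0,0,0.18]
    - [-0.6,0,0,0,0,0,0.18]
    - [-0.6,0,0,0,0,0,0.18]
    - [-0.6,0,0,0,0,0,0.18]
    - [-0.5,0,0,0,0,0,0.18]
    - [-0.5,0,0,0,0,0,0.18]
    - [-0.4,0,0,0,0,0,0.18]
    - [0,0,0,0,0,0,0.18]

```text
time: 10.18
tool_pos: [0.5373, -0.0977, 0.0599]
tool_rot: [-0.0, 0.978, 0.207, -0.001]
contact_force: [0.4, -0.6, -1.1]
gripper_width: 0.585
grasp_force: 0.0
```

```bash
python3 st.py;python3 plan.py .064 .4585 -.132; python3 capm.py .475 -.124 .055 .058
```

```text
t 10.18 p [ 0.5373 -0.0977  0.0599] yawx 23.94 w 0.585 F [ 0.42 -0.62 -1.08] q [-0.32  0.07  1.94 -0.    1.14  0.84]
tx,ty cm -2.19 -0.06
cap [ 0.4774 -0.1282  0.0544] px 1145.5
```

move_arm:
  rows:
    - [-0.4,0,0,0,0,0,0.18]
    - [-0.4,0,0,0,0,0,0.18]
    - [-0.4,0,0,0,0,0,0.18]
    - [-0.3,0,0,0,0,0,0.18]
    - [-0.3,0,0,0,0,0,0.18]
    - [-0.2,0,0,0,0,0,0.18]
    - [0,0,0,0,0,0,0.18]

```text
time: 10.82
tool_pos: [0.5197, -0.1057, 0.0603]
tool_rot: [-0.0, 0.978, 0.207, -0.0]
contact_force: [-0.3, 0.1, -0.5]
gripper_width: 0.589
grasp_force: 0.0
```

```bash
python3 st.py;python3 plan.py .064 .4585 -.132; python3 capm.py .4585 -.132 .051 .058 pics/a2.png
```

```text
t 10.82 p [ 0.5197 -0.1057  0.0603] yawx 23.95 w 0.589 F [-0.27  0.14 -0.48] q [-0.34  0.03  1.98 -0.    1.14  0.81]
tx,ty cm -0.26 -0.08
cap [ 0.4661 -0.1281  0.0601] px 555.0
```

View pics/a2.png

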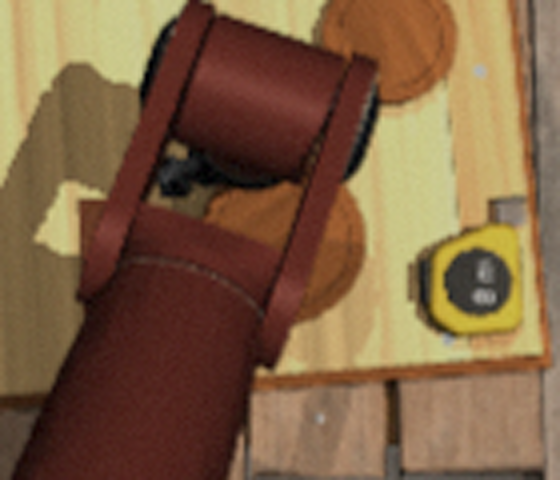

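move_arm:
  rows:
    - [-0.3,0,0,0,0,0,0.18]
    - [0,0,0,0,0,0,0.18]
    - [1,0,0,0,0,0,0.18]
    - [2,0,0,0,0,0,0.18]
    - [0,0,-3,0,0,0,0.18]
    - [0,0,-4,0,0,0,0.18]
    - [0,0,-3,0,0,0,0.18]
    - [4,0,0,0,0,-7,0.18]
    - [0,0,0,0,0,-7,0.18]
    - [0,0,0,0,0,-7,0.18]
    - [0,0,0,0,0,-7,0.18]
    - [0,0,0,0,0,-7,0.18]
    - [0,0,0,0,0,-7,0.18]
    - [0,0,0,0,0,-7,0.18]
    - [0,0,0,0,0,-7,0.18]
    - [0,0,0,0,0,-7,0.18]
    - [0,0,0,0,0,-3,0.18]
    - [0,0,0,0,0,0,0.18]

```text
time: 12.37
tool_pos: [0.5818, -0.0782, 0.1603]
tool_rot: [0.0, 0.707, 0.707, -0.0]
contact_force: [0.2, -0.1, 0.1]
gripper_width: 0.589
grasp_force: 0.0
```

```bash
python3 st.py; python3 capm.py .4585 -.132 .051 .058; python3 - <<'E'
from h import *
import cv2
f=grab("side"); np.savez("s2.npz",**f); t=grab("top"); np.savez("t2.npz",**t)
a=cv2.resize(f["img"][170:300,270:420],None,fx=4,fy=4,interpolation=2)
cv2.imwrite("pics/a3.png",a)
E
python3 capm.py .599 -.203 .058 .047
```

```text
t 12.37 p [ 0.5818 -0.0782  0.1603] yawx 90.02 w 0.589 F [ 0.22 -0.11  0.1 ] q [-0.26  0.03  1.79 -0.    1.32 -0.26]
cap [ 0.4605 -0.1294  0.0585] px 1211.0
cap [ 0.6001 -0.2065  0.0458] px 824.5
```

View pics/a3.png

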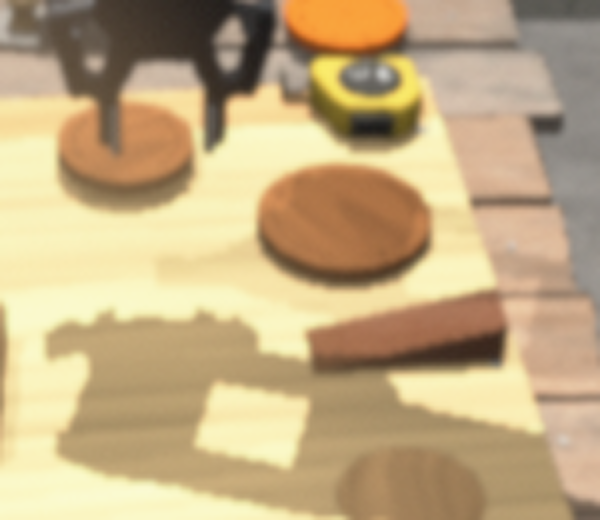

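The side view shows the large cap in its dish at about (345,222) in the crop, looking roughly level. I'll press it later. Next is the small cap, pushed from its −y side.

move_arm:
  rows:
    - [-3.8,0.4,0,0,0,0,0.18]
    - [-3.8,0.4,0,0,0,0,0.18]
    - [-3.8,0.4,0,0,0,0,0.18]
    - [-3.8,0.4,0,0,0,0,0.18]
    - [-3.9,0.2,0,0,0,0,0.18]
    - [0,0,0,0,0,0,0.18]
    - [0,0,3.5,0,0,0,0.18]
    - [0,0,3.5,0,0,0,0.18]
    - [0,0,2,0,0,0,0.18]
    - [0,0,1,0,0,0,0.18]
    - [0,0,0,0,0,0,0.18]
    - [0,0,0,0,0,0,0.18]

```text
time: 13.57
tool_pos: [0.5995, -0.2693, 0.0607]
tool_rot: [0.0, 0.707, 0.707, 0.0]
contact_force: [0.3, 0.0, -0.5]
gripper_width: 0.59
grasp_force: 0.0
```

```bash
python3 st.py; python3 plan.py -.052 .600 -.2055 .583 .1175; python3 - <<'E'
from h import *
from m2 import tri,circ,cap,big
F={n:dict(np.load(p)) for n,p in(("top","t2.npz"),("side","s2.npz"))}
E={}
for n,X,thr in(("top",(.46,-.131,.051),150),("side",(.46,-.131,.051),195)):
    f=F[n];u,v=proj(f,X);c=cap(f,(int(u),int(v)),thr,28);e=cv2.fitEllipse(c.astype(np.float32));print(n,e,circ(f,c,.051).round(4));E[n]=e[0]
print(tri([F["top"],F["side"]],[E["top"],E["side"]]))
E
```

```text
t 13.57 p [ 0.5995 -0.2693  0.0607] yawx 89.96 w 0.59 F [ 0.34  0.   -0.49] q [-0.54  0.3   1.66  0.    1.17 -0.53]
tx,ty cm 1.18 0.05
tx,ty cm 33.48 -1.68
top ((342.9826354980469, 280.4880065917969), (47.94648361206055, 51.2631721496582), 165.9364013671875) [ 0.463  -0.1198  0.0679]
side ((355.59783935546875, 226.51625061035156), (31.947450637817383, 45.21071243286133), 92.76036071777344) [ 0.46   -0.1151  0.0642]
[ 0.46139368 -0.11948818  0.0467807 ]
```

move_arm:
  rows:
    - [0.5,0,0,0,0,0,0.18]
    - [0.6,0,0,0,0,0,0.18]
    - [0.7,0,0,0,0,0,0.18]
    - [0.8,0,0,0,0,0,0.18]
    - [0.9,0,0,0,0,0,0.18]
    - [0.9,-0.05,0,0,0,0,0.18]
    - [0.9,-0.05,0,0,0,0,0.18]
    - [0.9,-0.05,0,0,0,0,0.18]
    - [0.9,-0.05,0,0,0,0,0.18]
    - [0.9,-0.05,0,0,0,0,0.18]
    - [0.9,-0.05,0,0,0,0,0.18]
    - [0.9,-0.05,0,0,0,0,0.18]
    - [0.9,-0.05,0,0,0,0,0.18]
    - [0.9,-0.05,0,0,0,0,0.18]
    - [0.9,-0.05,0,0,0,0,0.18]
    - [0.9,-0.05,0,0,0,0,0.18]
    - [0.9,-0.05,0,0,0,0,0.18]
    - [0.9,-0.05,0,0,0,0,0.18]
    - [0.9,-0.05,0,0,0,0,0.18]
    - [0.7,0,0,0,0,0,0.18]

```text
time: 15.23
tool_pos: [0.5921, -0.1003, 0.0602]
tool_rot: [-0.0, 0.707, 0.707, -0.0]
contact_force: [-0.6, 0.2, -0.6]
gripper_width: 0.592
grasp_force: 0.3
```

```bash
python3 st.py; python3 plan.py -.052 .583 .1175;python3 capm.py .592 -.050 .058 .047
```

```text
t 15.23 p [ 0.5921 -0.1003  0.0602] yawx 89.98 w 0.592 F [-0.57  0.16 -0.62] q [-0.29  0.18  1.81  0.    1.15 -0.29]
tx,ty cm 16.58 -0.91
cap [ 0.5873 -0.0626  0.0578] px 198.0
```

move_arm:
  rows:
    - [0.6,-0.05,0,0,0,0,0.18]
    - [0.8,-0.05,0,0,0,0,0.18]
    - [0.9,-0.05,0,0,0,0,0.18]
    - [0.9,-0.05,0,0,0,0,0.18]
    - [0.9,-0.05,0,0,0,0,0.18]
    - [0.9,-0.05,0,0,0,0,0.18]
    - [0.9,-0.05,0,0,0,0,0.18]
    - [0.9,-0.05,0,0,0,0,0.18]
    - [0.9,-0.05,0,0,0,0,0.18]
    - [0.9,-0.05,0,0,0,0,0.18]
    - [0.9,-0.05,0,0,0,0,0.18]
    - [0.9,-0.05,0,0,0,0,0.18]
    - [0.9,-0.05,0,0,0,0,0.18]
    - [0.9,-0.05,0,0,0,0,0.18]
    - [0.9,-0.05,0,0,0,0,0.18]
    - [0.9,-0.05,0,0,0,0,0.18]
    - [0.9,-0.05,0,0,0,0,0.18]
    - [0.9,0,0,0,0,0,0.18]
    - [0.5,0,0,0,0,0,0.18]

```text
time: 16.87
tool_pos: [0.5838, 0.0628, 0.0603]
tool_rot: [-0.0, 0.707, 0.707, 0.0]
contact_force: [0.3, -1.0, 0.4]
gripper_width: 0.589
grasp_force: 0.3
```

```bash
python3 st.py; python3 plan.py -.052 .583 .1175;python3 capm.py .583 .115 .058 .047
```

```text
t 16.87 p [0.5838 0.0628 0.0603] yawx 90.0 w 0.589 F [ 0.27 -0.96  0.39] q [-0.02  0.16  1.84  0.    1.15 -0.02]
tx,ty cm 0.27 -0.08
cap [0.5911 0.1148 0.045 ] px 69.0
```

move_arm:
  rows:
    - [-1,0,0,0,0,0,0.18]
    - [-2,0,0,0,0,0,0.18]
    - [0,0,-3,0,0,0,0.18]
    - [0,0,-4,0,0,0,0.18]
    - [0,3,-3,0,0,0,0.18]
    - [0,3,0,0,0,7,0.18]
    - [0,0,0,0,0,7,0.18]
    - [0,0,0,0,0,7,0.18]
    - [0,0,0,0,0,7,0.18]
    - [0,0,0,0,0,7,0.18]
    - [0,0,0,0,0,7,0.18]
    - [0,0,0,0,0,7,0.18]
    - [0,0,0,0,0,7,0.18]
    - [0,0,0,0,0,7,0.18]
    - [0,0,0,0,0,7,0.18]
    - [0,0,0,0,0,7,0.18]
    - [0,0,0,0,0,7,0.18]
    - [0,0,0,0,0,6,0.18]

```text
time: 18.42
tool_pos: [0.6433, 0.0303, 0.1596]
tool_rot: [0.0, 1.0, -0.004, -0.0]
contact_force: [0.5, 0.3, -0.1]
gripper_width: 0.592
grasp_force: 0.0
```

```bash
python3 st.py; python3 capm.py .583 .115 .058 .047; python3 plan.py .065 .583 .115; python3 - <<'E'
from h import *
f=grab("top"); cv2.imwrite("pics/a4.png",cv2.resize(f["img"][160:335,185:420],None,fx=3.3,fy=3.3,interpolation=2))
E
```

```text
t 18.42 p [0.6433 0.0303 0.1596] yawx -0.42 w 0.592 F [ 0.55  0.29 -0.12] q [-0.07  0.17  1.65 -0.    1.33  1.51]
cap [0.5832 0.1092 0.0473] px 477.5
tx,ty cm 0.39 -8.41
```

View pics/a4.png

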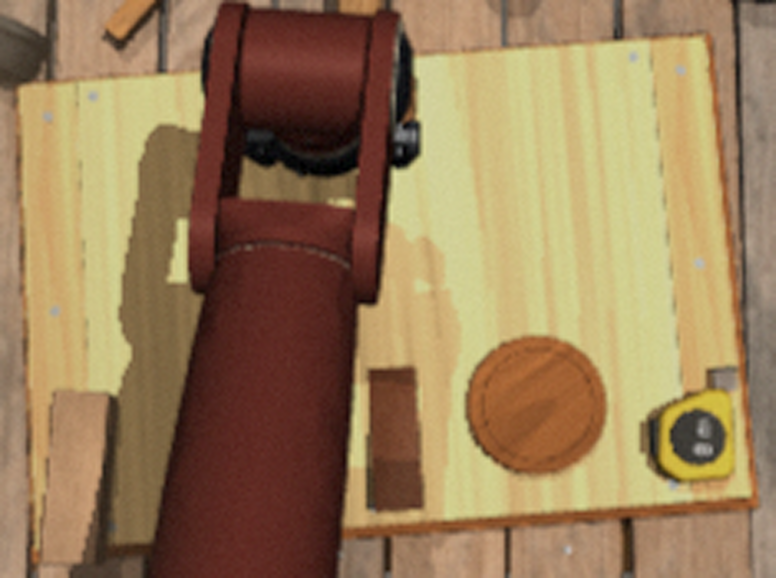

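The large cap sits at about (537,405) in the crop with nothing over it. The arm hides the small cap, so I'll shift sideways and measure it again.

move_arm:
  rows:
    - [0.4,-2.8,0,0,0,0,0.18]
    - [0.4,-2.8,0,0,0,0,0.18]
    - [0.2,-2.8,0,0,0,0,0.18]
    - [0,0,0,0,0,0,0.18]

```text
time: 18.85
tool_pos: [0.6534, 0.1189, 0.1598]
tool_rot: [-0.001, 1.0, 0.003, 0.0]
contact_force: [-0.9, -0.5, -0.1]
gripper_width: 0.59
grasp_force: 0.0
```

```bash
python3 st.py; python3 - <<'E'
from h import *
import m2
from capm import look
look(.459,-.131,.051,.058)
for n in("top","side"):
    f=grab(n); lab=cv2.cvtColor(cv2.GaussianBlur(f["img"],(3,3),0),cv2.COLOR_BGR2LAB)
    u,v=proj(f,[.583,.115,.059]); 
    m=((lab[...,1]>=140)&(lab[...,0]>50)).astype(np.uint8); w=np.zeros_like(m); cv2.circle(w,(int(u),int(v)),26 if n=="top" else 32,1,-1); m&=w
    c=m2.big(m); print(n,(u,v),c.min(0),c.max(0),m2.circ(f,c,.057).round(4))
    if n=="side": u,v=int(u),int(v); cv2.imwrite("pics/a5.png",cv2.resize(f["img"][v-70:v+60,u-100:u+100],None,fx=4,fy=4,interpolation=2))
E
```

```text
t 18.85 p [0.6534 0.1189 0.1598] yawx 0.31 w 0.59 F [-0.85 -0.52 -0.05] q [0.07 0.21 1.6  0.   1.34 1.63]
cap [ 0.4579 -0.1313  0.0567] px 1312.5
top (np.float64(258.24003412155275), np.float64(236.9925751014592)) [232. 210.] [262. 261.] [0.5868 0.1187 0.0703]
side (np.float64(311.53586762618), np.float64(285.7667703815113)) [293. 274.] [330. 299.] [0.5829 0.1154 0.0442]
```

View pics/a5.png

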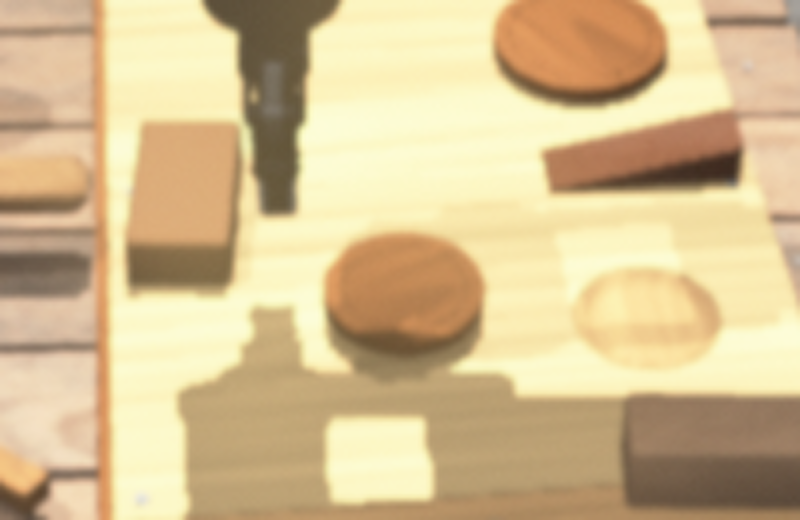

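The side view has the small cap upright at about (405,290) in the crop, and the small dish mouth centred at (648,318), which is image pixel (373,294.5). The large cap at (580,45) looks seated.

```bash
python3 - <<'E'
from h import *
print(ray(dict(np.load("side0.npz")),373,294.5,.036),ray(dict(np.load("top0.npz")),257.7,289.3,.036))
E
python3 plan.py .052 .583 .1154 .440 .1175
```

```text
[0.440056   0.12410217 0.036     ] [0.43959748 0.11670911 0.036     ]
tx,ty cm -1.83 -0.05
tx,ty cm -16.13 -0.27
```

move_arm:
  rows:
    - [0,0,3.5,0,0,0,0.18]
    - [0,0,3.5,0,0,0,0.18]
    - [0,0,2,0,0,0,0.18]
    - [0,0,1,0,0,0,0.18]
    - [0,0,0,0,0,0,0.18]
    - [-0.6,0,0,0,0,0,0.18]
    - [-0.6,0,0,0,0,0,0.18]
    - [-0.5,0,0,0,0,0,0.18]
    - [-0.7,0,0,0,0,0,0.18]
    - [-0.7,0,0,0,0,0,0.18]
    - [-0.7,0,0,0,0,0,0.18]
    - [-0.7,0,0,0,0,0,0.18]
    - [-0.7,0,0,0,0,0,0.18]
    - [-0.7,0,0,0,0,0,0.18]
    - [-0.7,0,0,0,0,0,0.18]
    - [-0.7,0,0,0,0,0,0.18]
    - [-0.7,0,0,0,0,0,0.18]
    - [-0.7,0,0,0,0,0,0.18]
    - [-0.7,0,0,0,0,0,0.18]
    - [0,0,0,0,0,0,0.18]

```text
time: 20.67
tool_pos: [0.5576, 0.1157, 0.0592]
tool_rot: [0.0, 1.0, -0.0, -0.001]
contact_force: [0.1, 0.3, -0.4]
gripper_width: 0.587
grasp_force: 0.0
```

```bash
python3 st.py; python3 plan.py .052 .440 .1175
```

```text
t 20.67 p [0.5576 0.1157 0.0592] yawx -0.03 w 0.587 F [ 0.11  0.25 -0.45] q [0.07 0.12 1.88 0.   1.14 1.65]
tx,ty cm -6.56 -0.18
```

move_arm:
  rows:
    - [-0.5,-0.1,0,0,0,0,0.18]
    - [-0.6,-0.1,0,0,0,0,0.18]
    - [-0.6,0,0,0,0,0,0.18]
    - [-0.6,0,0,0,0,0,0.18]
    - [-0.6,0,0,0,0,0,0.18]
    - [-0.6,0,0,0,0,0,0.18]
    - [-0.5,0,0,0,0,0,0.18]
    - [-0.5,0,0,0,0,0,0.18]
    - [-0.5,0,0,0,0,0,0.18]
    - [-0.4,0,0,0,0,0,0.18]
    - [-0.4,0,0,0,0,0,0.18]
    - [-0.3,0,0,0,0,0,0.18]
    - [-0.3,0,0,0,0,0,0.18]
    - [-0.2,0,0,0,0,0,0.18]
    - [0,0,0,0,0,0,0.18]

```text
time: 21.92
tool_pos: [0.493, 0.1177, 0.0597]
tool_rot: [-0.0, 1.0, -0.0, -0.0]
contact_force: [0.9, 0.6, -0.5]
gripper_width: 0.591
grasp_force: 0.0
```

```bash
python3 st.py; python3 plan.py .052 .440 .1175
```

```text
t 21.92 p [0.493  0.1177 0.0597] yawx -0.03 w 0.591 F [ 0.91  0.55 -0.51] q [ 0.09 -0.03  2.03  0.    1.14  1.66]
tx,ty cm -0.1 0.02
```

move_arm:
  rows:
    - [-0.2,0,0,0,0,0,0.18]
    - [0,0,0,0,0,0,0.18]
    - [1,0,0,0,0,0,0.18]
    - [2,0,0,0,0,0,0.18]
    - [0,0,-3,0,0,0,-1]
    - [0,0,-4,0,0,0,-1]
    - [0,0,-4,0,0,0,-1]
    - [0,4,0,0,0,0,-1]
    - [0,4,0,0,0,0,-1]
    - [0,4,0,0,0,0,-1]
    - [0,0,0,0,0,0,-1]

```text
time: 22.83
tool_pos: [0.5222, -0.008, 0.1706]
tool_rot: [0.002, 1.0, -0.003, 0.001]
contact_force: [0.1, -0.6, 0.4]
gripper_width: -0.002
grasp_force: 0.0
```

```bash
python3 st.py; cat > chk.py <<'E'
from h import *
import m2,sys
for n in("top","side"):
    f=grab(n); lab=cv2.cvtColor(cv2.GaussianBlur(f["img"],(3,3),0),cv2.COLOR_BGR2LAB)
    for k,X,R in(("L",(.4585,-.1315,.046),.058),("S",(.440,.1175,.046),.047)):
        u,v=proj(f,X); r=int(1.3*np.hypot(*(proj(f,np.add(X,(0,0,0))+f["R"].T@[R,0,0])-[u,v])))
        m=((lab[...,1]>=139)&(lab[...,0]>40)).astype(np.uint8); w=np.zeros_like(m); cv2.circle(w,(int(u),int(v)),r,1,-1); m&=w
        c=m2.big(m); e=cv2.fitEllipse(c.astype(np.float32))
        # expected outline: rim band of a seated cap, z .041-.051
        a=np.linspace(0,2*np.pi,60); P=np.array([proj(f,(X[0]+R*np.cos(t),X[1]+R*np.sin(t),z)) for t in a for z in(.041,.051)],np.float32)
        ee=cv2.fitEllipse(cv2.convexHull(P)); rd=lambda e:np.round([*e[0],*e[1],e[2]],1)
        print(n,k,"seen",rd(e),"expected",rd(ee),"circ",m2.circ(f,c,.048).round(4))
    if n=="side" and len(sys.argv)>1: cv2.imwrite(sys.argv[1],cv2.resize(f["img"][195:335,300:450],None,fx=4,fy=4,interpolation=2))
E
python3 chk.py pics/a6.png
```

```text
t 22.83 p [ 0.5222 -0.008   0.1706] yawx -0.38 w -0.002 F [ 0.12 -0.56  0.41] q [-0.16 -0.13  1.93 -0.    1.34  1.42]
top L seen [347.2 282.3  41.2  41.9 149.6] expected [347.3 282.2  42.1  42.3 153.6] circ [ 0.4582 -0.1313  0.0572]
top S seen [260.  287.9  36.4  40.6   6.2] expected [256.9 289.   34.3  34.6  58.3] circ [0.4437 0.1087 0.0527]
side L seen [355.7 224.4  26.9  42.3  92.8] expected [355.6 224.2  30.1  45.   93.7] circ [ 0.4589 -0.1284  0.0569]
side S seen [372.2 289.7  25.2  39.5  96.9] expected [373.  289.8  31.4  41.5  96.5] circ [0.4423 0.1196 0.0441]
```

View pics/a6.png

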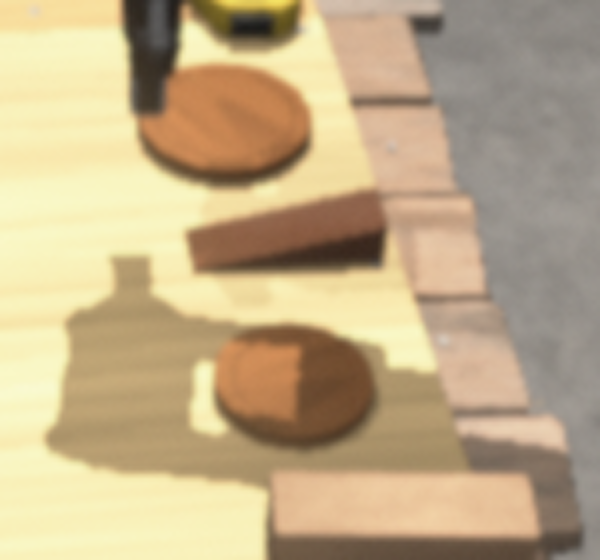

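Both caps look home: large at (225,120) and small at (295,383) in the crop. I'll press each one gently in the middle to be sure.

move_arm:
  rows:
    - [-2.1,-3.2,0,0,0,0,-1]
    - [-2.1,-3.2,0,0,0,0,-1]
    - [-2,-3.1,0,0,0,0,-1]
    - [-2,-3.1,0,0,0,0,-1]
    - [0,0,3.5,0,0,0,-1]
    - [0,0,3.5,0,0,0,-1]
    - [0,0,2,0,0,0,-1]
    - [0,0,0.5,0,0,0,-1]
    - [0,0,0.2,0,0,0,-1]
    - [0,0,0.2,0,0,0,-1]
    - [0,0,0.1,0,0,0,-1]
    - [0,0,0,0,0,0,-1]

```text
time: 23.93
tool_pos: [0.4406, 0.1239, 0.0713]
tool_rot: [-0.0, 1.0, -0.0, 0.001]
contact_force: [-0.8, 0.6, 0.2]
gripper_width: 0.002
grasp_force: 0.0
```

```bash
python3 st.py
```

```text
t 23.93 p [0.4406 0.1239 0.0713] yawx -0.04 w 0.002 F [-0.82  0.6   0.18] q [ 0.11 -0.17  2.14 -0.    1.17  1.68]
```

move_arm:
  rows:
    - [0,0.5,0,0,0,0,-1]
    - [0,0,0.1,0,0,0,-1]
    - [0,0,0.1,0,0,0,-1]
    - [0,0,0,0,0,0,-1]

```text
time: 24.27
tool_pos: [0.4408, 0.1184, 0.07]
tool_rot: [-0.0, 1.0, -0.001, 0.001]
contact_force: [-1.9, -0.5, 8.2]
gripper_width: -0.002
grasp_force: 4.2
```

move_arm:
  rows:
    - [0,0,0.1,0,0,0,-1]
    - [0,0,0.1,0,0,0,-1]
    - [0,0,0,0,0,0,-1]

```text
time: 24.52
tool_pos: [0.4414, 0.1186, 0.0699]
tool_rot: [0.0, 1.0, -0.001, 0.001]
contact_force: [-8.2, -1.5, 20.0]
gripper_width: 0.0
grasp_force: 10.0
```

Contact came at a tip height of 0.051 m, which is the seated height. Now the large cap.

move_arm:
  rows:
    - [0,0,-1,0,0,0,-1]
    - [0,0,-3,0,0,0,-1]
    - [0,0,-2,0,0,0,-1]
    - [0.3,4,0,0,0,0,-1]
    - [0.3,4,0,0,0,0,-1]
    - [0.3,4,0,0,0,0,-1]
    - [0.3,4,0,0,0,0,-1]
    - [0.3,4,0,0,0,0,-1]
    - [0.3,4,0,0,0,0,-1]
    - [0,1,0,0,0,0,-1]
    - [0,0,0,0,0,0,-1]
    - [0,0,3,0,0,0,-1]
    - [0,0,2,0,0,0,-1]
    - [0,0,0.6,0,0,0,-1]
    - [0,0,0.1,0,0,0,-1]
    - [0,0,0,0,0,0,-1]

```text
time: 25.85
tool_pos: [0.4575, -0.1301, 0.07]
tool_rot: [-0.0, 1.0, 0.0, -0.0]
contact_force: [-3.0, 0.2, 6.3]
gripper_width: -0.003
grasp_force: 3.0
```

move_arm:
  rows:
    - [0,0,0.1,0,0,0,-1]
    - [0,0,0.1,0,0,0,-1]
    - [0,0,0.1,0,0,0,-1]
    - [0,0,0,0,0,0,-1]

```text
time: 26.18
tool_pos: [0.4582, -0.1302, 0.07]
tool_rot: [-0.0, 1.0, 0.001, -0.0]
contact_force: [-9.6, 4.1, 23.5]
gripper_width: -0.0
grasp_force: 11.6
```

Same contact height here, so the large cap is seated too. I'll lift clear, check the numbers and hand in.

move_arm:
  rows:
    - [0,0,-1,0,0,0,-1]
    - [0,0,-3,0,0,0,-1]
    - [0,0,-4,0,0,0,-1]
    - [0,0,-4,0,0,0,-1]
    - [3,-4,0,0,0,0,-1]
    - [3,-4,0,0,0,0,-1]
    - [3,-4,0,0,0,0,-1]
    - [3,0,0,0,0,0,-1]
    - [0,0,0,0,0,0,-1]
    - [0,0,0,0,0,0,-1]

```text
time: 27.02
tool_pos: [0.5625, -0.0295, 0.1854]
tool_rot: [-0.0, 1.0, 0.001, -0.001]
contact_force: [-0.3, -0.2, 0.7]
gripper_width: 0.002
grasp_force: 0.0
```

```bash
python3 st.py; python3 chk.py
```

```text
t 27.02 p [ 0.5625 -0.0295  0.1854] yawx 0.13 w 0.002 F [-0.3  -0.21  0.65] q [-0.18 -0.04  1.82  0.    1.37  1.38]
top L seen [347.2 282.1  40.9  41.8 137.7] expected [347.3 282.2  42.1  42.3 153.6] circ [ 0.4589 -0.1313  0.0571]
top S seen [255.9 285.9  26.9  39.6  27.8] expected [256.9 289.   34.3  34.6  58.3] circ [0.4455 0.1122 0.0494]
side L seen [355.1 224.3  26.7  42.9  93.7] expected [355.6 224.2  30.1  45.   93.7] circ [ 0.4602 -0.1286  0.0569]
side S seen [372.3 289.7  24.4  38.1  99.7] expected [373.  289.8  31.4  41.5  96.5] circ [0.4427 0.1205 0.0429]
```

```bash
python3 -c "
from plant import manip
print(manip.job_done())"
```

```text
the job is handed in; nothing more can be done
None
```

I slid both caps into the dishes of their own size and handed the job in at about 27 s; pressing each one showed its top at the seated height, and the gripper was clear at the end, but the hand-in returned no verdict.

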